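# Brush out the passed leg socket and set it in the pass nest

## Task

Take the bottle brush from its pot and brush out the bore of the leg socket with the green tag: down to the bottom and back up until the brush's tip is near the mouth, at least twice. Then put the brush back in its pot, collar resting on the rim, and after that set the green-tagged socket down, without dropping it, flat inside the pass nest with the green lip. Keep both sockets upright, do not brush the red-tagged socket, and leave it where it stands.

Things in the scene. Friction and masses are not known exactly. Their poses are not given: they have to be found in the camera images.
- brush: Loose bottle brush, 200 mm, 0.12 kg, standing tip down in its pot. From the tip: white bristle head 43 mm across (firm core 36), 0 to 85 mm; thin steel stem; black collar 72 mm across, 110 to 116 mm; round yellow handle, diameter 22 mm, 116 to 200 mm. Origin: centre of the tip; z along the brush to the handle's end (up as it stands).
- brush_pot: Blue round brush pot, fixed to the bench: outer diameter 60 mm, bore 52 mm, rim at z = 122 mm, floor at z = 6 mm, foot disc 84 mm across. Origin: centre of its underside. With the collar on the rim the brush's tip is 12 mm above this origin.
- green_socket: Loose grey plastic leg socket, green tag (passed), 0.2 kg. Upright tube: outer diameter 56 mm, bore 48, rim at z = 100 mm, bore floor at z = 8. It stands mid-flange; flange 120 (x) by 80 (y), 8 mm thick, fits a nest either way round. The green tag, 26 x 60 mm, lies on the flange's +x side; ribs at the tube's foot reach z = 30. Origin: centre of the flange's underside, on the tube axis; z up.
- red_socket: Loose grey plastic leg socket, red tag (rejected), 0.2 kg. Upright tube: outer diameter 56 mm, bore 48, rim at z = 100 mm, bore floor at z = 8. It stands mid-flange; flange 120 (x) by 80 (y), 8 mm thick, fits a nest either way round. The red tag, 26 x 60 mm, lies on the flange's +x side; ribs at the tube's foot reach z = 30. Origin: centre of the flange's underside, on the tube axis; z up.
- pass_nest: Pass nest: fixed shallow tray with a green lip, outside 160 mm (x) by 120 mm (y), lip 8 mm wide and 16 mm high, inside 144 x 104 mm, floor at z = 6 mm. Origin: centre of its underside. Takes one socket with the flange's long side along its x.
- reject_nest: Reject nest: fixed shallow tray with a red lip, outside 160 mm (x) by 120 mm (y), lip 8 mm wide and 16 mm high, inside 144 x 104 mm, floor at z = 6 mm. Origin: centre of its underside. Takes one socket with the flange's long side along its x.
Mind the look-alikes: they are no part of the job. Leave any pink look-alike of the green_socket alone.

How it is judged:
By the outcome, as a careful person would: the job done as asked, in the order asked, and still so for the second after the job is handed in, with the robot touching nothing.
It also fails if it takes over 64 s, if anything falls off the work surface, if the arm or the gripper's body presses on something with over 40 N, if the wrist force passes 120 N, or if a joint passes its speed limit or range.

## Robot

A 6-joint arm with a two-finger parallel gripper is mounted at the origin on the work surface. World frame = base frame: x ahead of the robot, y to its left, z up, the work surface at z = 0. Lengths are in m, angles in rad, forces in N, time in s.
With the tool pointing down it reaches from about 0.35 to 0.775 m from the base axis. Payload 5.5 kg.
Tool frame: the origin (TCP) lies between the finger pads; the fingertips stand 19 mm ahead of it and the grasp point (between the pads) is the TCP; z points along the fingers, y is the line along which they close (so a half turn about z gives the same grasp; the last joint's range is limited). The gripper opens to 85 mm and grips with 20 to 120 N. Pads are 22 mm wide; open, the fingers measure 114 mm over their backs; the gripper's body (76 mm by 85 mm) begins 54 mm behind the grasp point. The pads swing forward as they close: fully open they stand 13 mm farther back than shut.
Start: joints at [-1.29, 0.313, 0.046, 1.304, 0, 1.431], TCP at [0.235, -0.525, 0.25] pointing down, gripper open.
Joint ranges: [-2.76, 2.76], [-0.86, 1.69], [-1.03, 1.26], [-2.2, 2.34], [-1.47, 1.5], [-3.14, 3.14]. Speed limits (rad/s): [2.57, 2.57, 3.14, 3.14, 3.14, 3.14].

## Interface

Orientations are given as a unit quaternion [w, x, y, z].
In Python, from workcell import env gives the robot as it stands.
- The arm moves only by the shell command python3 -m pendant 'ROWS' [FORCE]. ROWS is JSON, a list of rows, each an object with "travel": the shift along the tool's x, y, z scaled (see below), a list of three; "rot": the turn, a rotation vector about the tool's x, y, z scaled (see below), a list of three; "fingers": the opening, from -1 (shut) to 1 (fully open). In form: [{"travel": [dx, dy, dz], "rot": [wx, wy, wz], "fingers": fingers}, ...]. A call has 1 to 10 rows; each row is the pose to reach, as a shift and turn from the pose commanded when the call began, along the tool's axes at that moment; what a row does not reach only later rows make up. The controller multiplies each number of a shift by 0.12 m and each number of a turn by 60 degrees. A row lasts 1/10 s, in which the tool goes at most 50 mm and 8.59 degrees, less where a joint would pass 70% of its speed; a pose out of reach is approached as far as the arm can. A call with a number of a shift or a turn outside -1 to 1 is refused whole. A call with a gripper value outside its range is refused whole. The fingers move at their own pace and stop on an object; FORCE is the grip in N (left out, the last holds). Time passes only in rows, so rows that repeat a pose let the fingers close. It gives the time, the measured TCP pose, the force, the opening and the grip force at its end, in the units of the state.
- env.get_state(): the state, without advancing time (a new reading comes with each control period).
- env.read_camera(name): name is "side" or "top"; returns (picture, depth): 400x640x3 uint8, blue, green, red; 400x640 float32, m along the optical axis (not along the pixel's ray), 0 where there is no reading.
- env.camera_model(name): a dict with "fovy" (degrees; the focal length in pixels is half the picture's height over the tangent of half this angle, whatever the lens; pixels are square), "cx", "cy" (the principal point, pixels), "rvec" (rotation vector, rad) and "tvec" (3), from world to camera coordinates, as OpenCV has them. Camera axes: x right, y down, z forward; pixel columns grow to the right and rows downward; lengths in m; the calibration is good to about 2 mm. A picture is of the moment at which its call begins. camera_model takes no time and is no camera call.
- env.hand_in(): hands the job in; it is judged then, once.
Trained networks look in the newest picture that a camera, given by its name, has taken for a name from the list of things; names that differ only in an ending like _2 or _b are one class to them, and where a whole thing is asked for, a point or a joint stands for the part that bears it (a point fixed in the world has none). Each returns a list of dicts, best first, with "conf" (0 to 1); they miss things now and then, are a little off and sometimes report something else, mostly with a low value. They report only what shows in the picture. A call takes as long as a camera call. They do not tell look-alikes from the thing itself.
- env.outline_of(camera, target): "mask" (400x640 bool, what is visible of it) and "xy" ([column, row] in pixels, amid what is visible of it).
The state is a dict: "clock": time; "joint_pos": joint angles; "qvel": joint speeds; "tau": joint torques, N m; "tcp_pos": TCP position; "orientation": TCP orientation; "wrist_force": force on the tool from outside, world axes, zero at the start; "ft_torque": the same for the moment, N m; "finger_gap": finger opening in m; "grip_force": force on a finger pad.
Only numpy, scipy, OpenCV 4.12 (cv2) and the standard library are available. Lean on these libraries where they do the work, as an engineer would, in place of code of your own. Each camera call takes 0.05 s, during which the arm holds its last target. There are 200 camera calls.

## Working session

There is one attempt and no reset: what is moved stays moved. The work goes in short steps, Python scripts to look and compute and a shell command to move; the robot and the scene stay as the last step left them, time stands still between calls to the robot, and variables do not carry over. Pictures are saved under pics/ and viewed, at most 10 in all, crops included, and the job is handed in when it is done.

```bash
mkdir -p pics
cat > h.py <<'E'
import numpy as np, cv2
from workcell import env
def cam(n):
    m=env.camera_model(n); f=200/np.tan(np.radians(m["fovy"])/2)
    R=cv2.Rodrigues(np.array(m["rvec"],float))[0]; return m,f,R,np.array(m["tvec"],float).ravel()
def cloud(n,depth):
    m,f,R,t=cam(n); v,u=np.mgrid[0:400,0:640]
    P=np.stack([(u-m["cx"])/f*depth,(v-m["cy"])/f*depth,depth],-1)
    return (P-t)@R
E
python3 - <<'E'
from h import *
for n in("top","side"):
    p,d=env.read_camera(n); cv2.imwrite(f"pics/{n}0.png",p); np.savez(f"{n}0.npz",p=p,d=d)
    W=cloud(n,d)
    print(n,env.camera_model(n))
    for t in("brush","brush_pot","green_socket","red_socket","pass_nest","reject_nest"):
        for r in env.outline_of(n,t)[:4]:
            m=r["mask"]&(d>0); w=W[m]
            print(t,round(r["conf"],2),np.round(r["xy"]),m.sum(),np.round(np.median(w,0),3) if len(w) else'',np.round(np.percentile(w,[2,98],axis=0),3).tolist() if len(w) else'')
s=env.get_state();print(s)
E
```

```text
top {'fovy': 50.234379180580035, 'cx': 317.59825614417144, 'cy': 201.7863874167977, 'rvec': array([ 2.15617205, -2.15885166,  0.18933579]), 'tvec': array([-0.01039103,  0.43722401,  1.13447468])}
brush 0.92 [363. 196.] 624 [ 0.436 -0.125  0.129] [[0.41, -0.161, 0.124], [0.474, -0.097, 0.213]]
brush 0.47 [426. 147.] 2297 [ 0.61  -0.321  0.007] [[0.532, -0.377, 0.001], [0.685, -0.261, 0.019]]
brush_pot 0.3 [214. 165.] 1281 [0.537 0.278 0.011] [[0.487, 0.241, 0.003], [0.601, 0.323, 0.102]]
brush_pot 0.19 [363. 194.] 631 [ 0.435 -0.125  0.129] [[0.408, -0.161, 0.079], [0.471, -0.097, 0.213]]
green_socket 0.9 [271. 169.] 1191 [0.515 0.121 0.01 ] [[0.466, 0.085, 0.004], [0.581, 0.161, 0.101]]
green_socket 0.67 [185. 288.] 1373 [0.206 0.331 0.011] [[0.159, 0.284, 0.004], [0.251, 0.4, 0.102]]
red_socket 0.77 [214. 165.] 1280 [0.537 0.277 0.011] [[0.485, 0.24, 0.004], [0.601, 0.322, 0.102]]
pass_nest 0.68 [342. 138.] 2337 [ 0.625 -0.08   0.007] [[0.545, -0.139, 0.001], [0.702, -0.019, 0.019]]
reject_nest 0.88 [424. 147.] 2347 [ 0.61  -0.321  0.007] [[0.532, -0.378, 0.001], [0.687, -0.261, 0.0
[... 1039 characters left out ...]
': array([-1.28961987e+00,  3.13139711e-01,  4.61241819e-02,  1.30361826e+00,
       -5.39713695e-05,  1.43120144e+00]), 'qvel': array([ 4.74696581e-04, -1.50618811e-03,  9.15865383e-04, -6.45537720e-05,
        2.75808895e-04,  4.00465408e-04]), 'tau': array([-1.92814507e-03, -4.80292583e+01,  2.98747087e+01, -3.15490579e-04,
       -1.07051419e-04, -6.91544528e-06]), 'tcp_pos': array([ 0.23485816, -0.52489251,  0.25036742]), 'orientation': array([ 8.29727358e-05,  9.77950441e-01,  2.08837082e-01, -2.11699068e-05]), 'wrist_force': array([-0.27482113, -0.51254275, -0.48425089]), 'ft_torque': array([-0.01830728,  0.03114255, -0.03460132]), 'grip_force': 0.0, 'finger_gap': 0.08558943606074497}
```

View pics/top0.png

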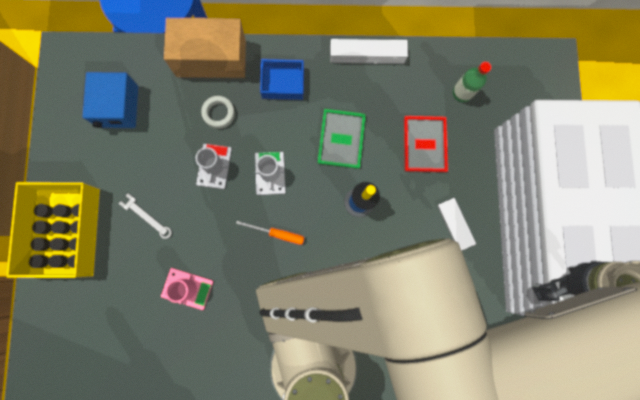

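View pics/side0.png

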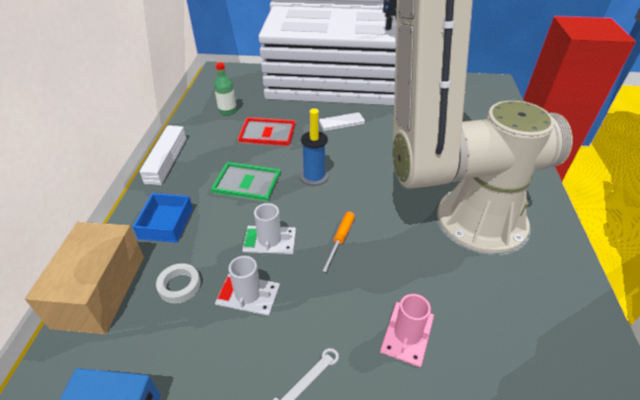

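The top view shows the brush at (363,196), the green-tagged socket at (271,169), the red one at (214,165), the pink decoy at (187,288), the pass nest at (342,138) and the reject nest at (425,145). The side view agrees with this. Next I'll measure precisely.

```bash
cat > fit.py <<'E'
from h import *
from scipy.optimize import least_squares
def circ(p,r):
    p=p[:,:2]; c0=p.mean(0)
    return least_squares(lambda c:np.hypot(*(p-c).T)-r,c0,loss="soft_l1",f_scale=.002).x
def rect(p):
    r=cv2.minAreaRect((p[:,:2]*1000).astype(np.float32)); return np.round(r[0],1),np.round(r[1],1),round(r[2],1)
E
python3 - <<'E'
from fit import *
for n in("top","side"):
    z=np.load(n+"0.npz"); W=cloud(n,z["d"]); p=z["p"]; X,Y,Z=W[...,0],W[...,1],W[...,2]; ok=z["d"]>0
    def near(x,y,r,z0,z1): return W[ok&(np.hypot(X-x,Y-y)<r)&(Z>z0)&(Z<z1)]
    print(n)
    col=near(.437,-.127,.06,.115,.14); print("collar",len(col),circ(col,.0) if 0 else rect(col))
    h=near(.437,-.127,.06,.15,.25)
    print("handle",len(h))
    for a,b in((.14,.16),(.16,.18),(.18,.2),(.2,.22)):
        q=near(.437,-.127,.06,a,b); print(a,len(q),q.mean(0).round(4) if len(q) else'',circ(q,.011).round(4) if len(q)>4 else '')
    q=near(.437,-.127,.06,.02,.11); print("pot",len(q),circ(q,.030).round(4))
    for nm,x,y in(("green",.52,.122),("red",.54,.28)):
        q=near(x,y,.06,.095,.11); print(nm,"rim",len(q),circ(q,.026).round(4),rect(q))
        q=near(x,y,.06,.04,.09); print(nm,"tube",len(q),circ(q,.028).round(4))
        q=near(x,y,.08,.004,.013); print(nm,"flange",len(q),rect(q))
    for nm,x,y,g in(("pass",.625,-.08,1),("rej",.61,-.32,2)):
        c=p.astype(int); s=(c[...,g]-np.maximum(c[...,0],c[...,3-g])>50)&ok&(np.hypot(X-x,Y-y)<.12)&(Z<.03)
        far=s&(np.hypot(X-x,Y-y)>.04); print(nm,far.sum(),rect(W[far]),np.median(Z[far]).round(4))
E
```

```text
top
collar 503 (array([ 440.1, -128.7]), array([69.4, 71.7]), 44.9)
handle 116
0.14 15 [ 0.4341 -0.1252  0.1504] [ 0.4413 -0.1293]
0.16 16 [ 0.435  -0.1239  0.1703] [ 0.4413 -0.1293]
0.18 17 [ 0.4348 -0.1241  0.1903] [ 0.4413 -0.1294]
0.2 73 [ 0.4399 -0.1281  0.2108] [ 0.4419 -0.1301]
pot 89 [ 0.4425 -0.1276]
green rim 108 [0.5244 0.1231] (array([524.2, 123.6]), array([54.8, 53.7]), 45.4)
green tube 167 [0.5224 0.1228]
green flange 825 (array([525.1, 121.9]), array([146.8, 154.4]), 11.6)
red rim 114 [0.5439 0.2804] (array([543.6, 280.7]), array([54.3, 53. ]), 45.3)
red tube 230 [0.5427 0.2793]
red flange 779 (array([536.6, 283.1]), array([152.2, 150.9]), 19.8)
pass 566 (array([624.6, -80.8]), array([123.4, 161.5]), 83.0) 0.0156
rej 849 (array([ 614.3, -324.5]), array([129.5, 170. ]), 89.1) 0.0142
side
collar 355 (array([ 441.3, -127.2]), array([69.5, 70.6]), 11.7)
handle 189
0.14 51 [ 0.4419 -0.1215  0.1502] [ 0.4418 -0.1307]
0.16 53 [ 0.4415 -0.122   0.1698] [ 0.442 -0.131]
0.18 56 [ 0.4414 -0.122   0.1901] [ 0.4421 -0.1312]
0.2 55 [ 0.4417 -0.1266  0.2074] [ 0.441  -0.1327]
pot 570 [ 0.4436 -0.1291]
green rim 135 [0.5255 0.1235] (array([524.9, 121.9]), array([57.1, 54.6]), 82.3)
green tube 547 [0.5254 0.1232]
green flange 770 (array([525.4, 123.1]), array([119.8,  83.2]), 3.1)
red rim 180 [0.5445 0.2809] (array([544.6, 280.5]), array([54.7, 55.2]), 40.4)
red tube 679 [0.5445 0.2813]
red flange 1034 (array([545.1, 280.5]), array([ 81.7, 121.2]), 82.2)
pass 626 (array([625.9, -79.8]), array([126. , 161.7]), 83.2) 0.0132
rej 654 (array([ 616.6, -334.3]), array([171.3, 157.9]), 0.4) 0.0111
```

```bash
cat > go.py <<'E'
import sys; from h import *
from scipy.spatial.transform import Rotation as Ro
def rel(x,y,z,yaw=None):
    s=env.get_state(); q=s["orientation"]; R=Ro.from_quat(np.r_[q[1:],q[0]]).as_matrix()
    d=np.array([x,y,z])-s["tcp_pos"]; cy=np.degrees(np.arctan2(R[1,0],R[0,0]))
    print("at",s["tcp_pos"].round(4),"yaw",cy.round(2),"tilt",np.degrees(np.arccos(-R[2,2])).round(2),"t",s["clock"],"gap",round(s["finger_gap"],4),"F",s["wrist_force"].round(1),"j",s["joint_pos"].round(2))
    print("travel",(R.T@d/.12).round(4),"rot",((Ro.from_matrix(R.T@Ro.from_euler('z',yaw,degrees=True).as_matrix()@np.diag([1,-1,-1])).as_rotvec(degrees=True)/60).round(4) if yaw is not None else ''))
if __name__=="__main__": rel(*map(float,sys.argv[1:]))
E
python3 go.py .4417 -.1298 .27 84
python3 - <<'E'
from h import *
for n in("top","side"):
    z=np.load(n+"0.npz"); W=cloud(n,z["d"]); q=W[100:250,505:] if n=="top" else W[5:95,265:390]; q=q[q[...,2]>.03]
    print(n,np.percentile(q,[1,10,50,90,99],axis=0).round(3).tolist())
E
```

```text
at [ 0.2349 -0.5249  0.2504] yaw 24.11 tilt 0.01 t 0.7 gap 0.0856 F [-0.3 -0.5 -0.5] j [-1.29  0.31  0.05  1.3  -0.    1.43]
travel [ 2.9182 -2.3012 -0.1642] rot [ 1.000e-04  1.000e-04 -9.982e-01]
top [[0.302, -0.763, 0.04], [0.334, -0.726, 0.13], [0.474, -0.6, 0.229], [0.619, -0.524, 0.232], [0.652, -0.522, 0.235]]
side [[0.242, -1.347, 0.032], [0.278, -0.698, 0.061], [0.44, -0.534, 0.182], [0.607, -0.523, 0.229], [0.646, -0.519, 0.291]]
```

```bash
python3 -m pendant '[{"travel":[0.37,-0.84,-0.2],"rot":[0,0,0],"fingers":1},{"travel":[0.37,-0.84,-0.2],"rot":[0,0,-0.1],"fingers":1},{"travel":[0.7,-0.9,-0.2],"rot":[0,0,-0.3],"fingers":1},{"travel":[0.97,-0.8,-0.2],"rot":[0,0,-0.5],"fingers":1},{"travel":[0.97,-0.8,-0.2],"rot":[0,0,-0.7],"fingers":1},{"travel":[0.97,-0.8,-0.2],"rot":[0,0,-0.9],"fingers":1},{"travel":[0.97,-0.8,-0.2],"rot":[0,0,-1],"fingers":1},{"travel":[0.97,-0.8,-0.2],"rot":[0,0,-1],"fingers":1}]' 60; python3 go.py .4417 -.1298 .27 84
```

```text
clock: 1.5
tcp_pos: [0.3021, -0.3896, 0.2744]
orientation: [0.0, 0.754, 0.656, -0.0]
wrist_force: [-0.9, -0.3, -1.2]
finger_gap: 0.0856
grip_force: 0.0
at [ 0.3021 -0.3896  0.2744] yaw 82.06 tilt 0.02 t 1.5 gap 0.0856 F [-0.9 -0.3 -1.2] j [-1.07  0.15 -0.11  1.31 -0.    0.64]
travel [2.3048 0.8532 0.0363] rot [ 0.0001  0.0003 -0.0324]
```

```bash
python3 -m pendant '[{"travel":[1,0.37,0],"rot":[0,0,0],"fingers":1},{"travel":[1,0.37,0],"rot":[0,0,0],"fingers":1},{"travel":[1,0.37,0],"rot":[0,0,0],"fingers":1},{"travel":[1,0.37,0],"rot":[0,0,0],"fingers":1}]'; python3 go.py .4417 -.1298 .27 84
```

```text
clock: 1.9
tcp_pos: [0.3642, -0.2745, 0.2747]
orientation: [0.0, 0.755, 0.656, 0.0]
wrist_force: [0.3, 0.4, -0.3]
finger_gap: 0.0853
grip_force: 0.0
at [ 0.3642 -0.2745  0.2747] yaw 81.93 tilt 0.04 t 1.9 gap 0.0853 F [ 0.3  0.4 -0.3] j [-0.82  0.08 -0.19  1.31  0.    0.89]
travel [1.2846 0.4703 0.0397] rot [ 0.0005 -0.0005 -0.0345]
```

```bash
python3 -m pendant '[{"travel":[0.9,0.3,0],"rot":[0,0,0],"fingers":1},{"travel":[0.9,0.3,0],"rot":[0,0,0],"fingers":1},{"travel":[0.9,0.3,0],"rot":[0,0,0],"fingers":1},{"travel":[0.9,0.3,0],"rot":[0,0,0],"fingers":1},{"travel":[0.9,0.3,0],"rot":[0,0,0],"fingers":1}]'; python3 go.py .4417 -.1298 .27 84
```

```text
clock: 2.4
tcp_pos: [0.4145, -0.1762, 0.2744]
orientation: [0.0, 0.756, 0.654, -0.0]
wrist_force: [0.3, -0.6, -1.0]
finger_gap: 0.0857
grip_force: 0.0
at [ 0.4145 -0.1762  0.2744] yaw 81.7 tilt 0.04 t 2.4 gap 0.0857 F [ 0.3 -0.6 -1. ] j [-0.58  0.06 -0.2   1.3  -0.    1.14]
travel [0.4155 0.1683 0.0361] rot [ 0.0002  0.0007 -0.0383]
```

```bash
python3 -m pendant '[{"travel":[0.4155,0.168,0.036],"rot":[0,0,0],"fingers":1},{"travel":[0.4155,0.168,0.036],"rot":[0,0,0],"fingers":1},{"travel":[0.4155,0.168,0.036],"rot":[0,0,0],"fingers":1},{"travel":[0.4155,0.168,0.036],"rot":[0,0,0],"fingers":1}]'; python3 go.py .4417 -.1298 .172
```

```text
clock: 2.8
tcp_pos: [0.4413, -0.1305, 0.2699]
orientation: [0.0, 0.757, 0.653, -0.0]
wrist_force: [-0.6, -0.1, -0.2]
finger_gap: 0.0854
grip_force: 0.0
at [ 0.4413 -0.1305  0.2699] yaw 81.61 tilt 0.04 t 2.8 gap 0.0854 F [-0.6 -0.1 -0.2] j [-0.46  0.09 -0.19  1.29 -0.    1.26]
travel [0.0066 0.0028 0.816 ] rot
```

```bash
python3 -m pendant '[{"travel":[0.0066,0.003,0.4],"rot":[0,0,0],"fingers":1},{"travel":[0.0066,0.003,0.816],"rot":[0,0,0],"fingers":1},{"travel":[0.0066,0.003,0.816],"rot":[0,0,0],"fingers":0.2},{"travel":[0.0066,0.003,0.816],"rot":[0,0,0],"fingers":-0.4},{"travel":[0.0066,0.003,0.816],"rot":[0,0,0],"fingers":-1},{"travel":[0.0066,0.003,0.816],"rot":[0,0,0],"fingers":-1},{"travel":[0.0066,0.003,0.816],"rot":[0,0,0],"fingers":-1},{"travel":[0.0066,0.003,0.816],"rot":[0,0,0],"fingers":-1},{"travel":[0.0066,0.003,0.816],"rot":[0,0,0],"fingers":-1},{"travel":[0.0066,0.003,0.816],"rot":[0,0,0],"fingers":-1}]' 60; python3 go.py .4417 -.1298 .32
```

```text
clock: 3.8
tcp_pos: [0.4439, -0.1297, 0.1747]
orientation: [0.003, 0.757, 0.654, 0.001]
wrist_force: [-1.3, -1.0, 6.0]
finger_gap: 0.021
grip_force: 58.3
at [ 0.4439 -0.1297  0.1747] yaw 81.67 tilt 0.32 t 3.8 gap 0.021 F [-1.3 -1.   6. ] j [-0.46  0.13 -0.38  1.06 -0.    1.26]
travel [-0.0061 -0.0119 -1.2108] rot
```

```bash
python3 -m pendant '[{"travel":[0,0,-0.3],"rot":[0,0,0],"fingers":-1},{"travel":[0,0,-0.6],"rot":[0,0,0],"fingers":-1},{"travel":[0,0,-0.9],"rot":[0,0,0],"fingers":-1},{"travel":[0,0,-1],"rot":[0,0,0],"fingers":-1},{"travel":[0,0,-1],"rot":[0,0,0],"fingers":-1}]'; python3 -m pendant '[{"travel":[0,0,-0.2],"rot":[0,0,0],"fingers":-1},{"travel":[0,0,-0.2],"rot":[0,0,0],"fingers":-1},{"travel":[0,0,-0.2],"rot":[0,0,0],"fingers":-1}]'; python3 go.py .5250 .1234 .314
python3 - <<'E'
from fit import *
env.get_state()
for n in("top","side"):
    p,d=env.read_camera(n); cv2.imwrite(f"pics/{n}1.png",p); W=cloud(n,d); X,Y,Z=np.moveaxis(W,-1,0)
    s=env.get_state()["tcp_pos"]; print(n,s)
    near=(d>0)&(np.hypot(X-s[0],Y-s[1])<.05)
    for a,b in((.14,.19),(.19,.23),(.255,.275),(.275,.295)):
        q=W[near&(Z>a)&(Z<b)]; print(a,b,len(q),q.mean(0).round(3) if len(q) else'', circ(q,.0215 if b<.24 else .036 if b<.28 else .011).round(4) if len(q)>5 else'',q[:,2].min().round(3) if len(q) else'')
E
```

```text
clock: 4.3
tcp_pos: [0.4434, -0.1292, 0.2944]
orientation: [0.003, 0.756, 0.654, 0.001]
wrist_force: [0.7, -0.0, -2.3]
finger_gap: 0.0205
grip_force: 59.3
clock: 4.6
tcp_pos: [0.442, -0.1285, 0.3147]
orientation: [-0.0, 0.757, 0.654, -0.0]
wrist_force: [0.4, 0.3, -1.8]
finger_gap: 0.0206
grip_force: 59.4
at [ 0.442  -0.1285  0.3147] yaw 81.68 tilt 0.06 t 4.6 gap 0.0206 F [ 0.4  0.3 -1.8] j [-0.46  0.08 -0.09  1.4  -0.    1.26]
travel [2.1774 0.3807 0.0058] rot 
top [ 0.44169763 -0.12837249  0.31431397]
0.14 0.19 0   
0.19 0.23 0   
0.255 0.275 0   
0.275 0.295 0   
side [ 0.44155919 -0.12831727  0.3142536 ]
0.14 0.19 209 [ 0.439 -0.114  0.172] [ 0.4411 -0.1309] 0.148
0.19 0.23 233 [ 0.439 -0.114  0.211] [ 0.4413 -0.1306] 0.19
0.255 0.275 364 [ 0.44  -0.12   0.266] [ 0.4427 -0.1377] 0.259
0.275 0.295 70 [ 0.441 -0.121  0.285] [ 0.4413 -0.1293] 0.275
```

```bash
python3 -m pendant '[{"travel":[0.4,0.07,0],"rot":[0,0,0],"fingers":-1},{"travel":[0.8,0.14,0],"rot":[0,0,0],"fingers":-1},{"travel":[1,0.175,0],"rot":[0,0,0],"fingers":-1}]';python3 -m pendant '[{"travel":[0.4,0.07,0],"rot":[0,0,0],"fingers":-1},{"travel":[0.8,0.14,0],"rot":[0,0,0],"fingers":-1},{"travel":[1,0.175,0],"rot":[0,0,0],"fingers":-1},{"travel":[1,0.175,0],"rot":[0,0,0],"fingers":-1},{"travel":[1,0.175,0],"rot":[0,0,0],"fingers":-1}]'; python3 go.py .5255 .1242 .314
```

```text
clock: 5.0
tcp_pos: [0.4802, -0.0105, 0.3145]
orientation: [-0.001, 0.756, 0.654, -0.0]
wrist_force: [0.9, -0.3, -1.6]
finger_gap: 0.0207
grip_force: 59.2
clock: 5.5
tcp_pos: [0.5179, 0.1032, 0.3145]
orientation: [-0.001, 0.756, 0.655, -0.001]
wrist_force: [0.2, 0.2, -1.1]
finger_gap: 0.0206
grip_force: 59.2
at [0.5179 0.1032 0.3145] yaw 81.76 tilt 0.15 t 5.5 gap 0.0206 F [ 0.2  0.2 -1.1] j [ 0.04  0.21  0.07  1.43 -0.    1.76]
travel [0.1824 0.0379 0.0043] rot
```

```bash
python3 -m pendant '[{"travel":[0.182,0.038,0],"rot":[0,0,0],"fingers":-1},{"travel":[0.182,0.038,0],"rot":[0,0,0],"fingers":-1},{"travel":[0.182,0.038,0],"rot":[0,0,0],"fingers":-1},{"travel":[0.182,0.038,0],"rot":[0,0,0],"fingers":-1}]'
python3 - <<'E'
from fit import *
n="side"
p,d=env.read_camera(n); cv2.imwrite(f"pics/{n}2.png",cv2.resize(p[40:290,150:400],None,fx=2.4,fy=2.4)); W=cloud(n,d); X,Y,Z=np.moveaxis(W,-1,0)
s=env.get_state()["tcp_pos"]; print(n,s)
near=(d>0)&(np.hypot(X-s[0],Y-s[1])<.05)
for a,b,r in((.035,.09,.028),(.095,.11,.026),(.15,.19,.0215),(.19,.23,.0215),(.275,.29,.011)):
    q=W[near&(Z>a)&(Z<b)]; print(a,b,len(q),circ(q,r).round(4) if len(q)>5 else'')
E
python3 go.py .5255 .1242 .314
```

```text
clock: 5.9
tcp_pos: [0.5257, 0.1226, 0.3159]
orientation: [0.0, 0.757, 0.653, -0.0]
wrist_force: [1.4, 0.2, -1.1]
finger_gap: 0.0207
grip_force: 59.2
side [0.52579625 0.12264448 0.31600099]
0.035 0.09 581 [0.5255 0.1233]
0.095 0.11 129 [0.5254 0.1233]
0.15 0.19 240 [0.5254 0.1206]
0.19 0.23 290 [0.5258 0.1203]
0.275 0.29 70 [0.5252 0.121 ]
at [0.5258 0.1226 0.316 ] yaw 81.6 tilt 0.03 t 5.95 gap 0.0205 F [-0.4 -1.  -1.1] j [ 0.08  0.24  0.1   1.44 -0.    1.8 ]
travel [ 0.0125 -0.0043  0.0167] rot
```

View pics/side2.png

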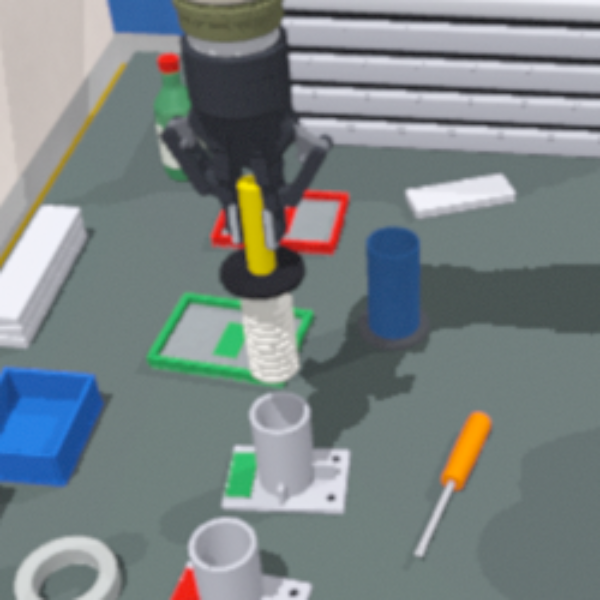

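The crop shows the brush held vertically, with its bristles at about (270,340), just above the green-tagged socket mouth at (280,400). It needs a shift of about 2 mm in +y.

```bash
python3 -m pendant '[{"travel":[0.018,0,0],"rot":[0,0,0],"fingers":-1},{"travel":[0.018,0,0.2],"rot":[0,0,0],"fingers":-1},{"travel":[0.018,0,0.4],"rot":[0,0,0],"fingers":-1},{"travel":[0.018,0,0.5],"rot":[0,0,0],"fingers":-1},{"travel":[0.018,0,0.6],"rot":[0,0,0],"fingers":-1},{"travel":[0.018,0,0.6],"rot":[0,0,0],"fingers":-1}]'; python3 go.py .5257 .1250 .1735
```

```text
clock: 6.55
tcp_pos: [0.5257, 0.1257, 0.2427]
orientation: [-0.001, 0.757, 0.654, -0.001]
wrist_force: [-0.2, -0.2, -1.1]
finger_gap: 0.0206
grip_force: 59.3
at [0.5257 0.1257 0.2427] yaw 81.67 tilt 0.14 t 6.55 gap 0.0206 F [-0.2 -0.2 -1.1] j [ 0.09  0.25 -0.06  1.27 -0.    1.8 ]
travel [-0.0054  0.0025  0.5767] rot
```

Inside without contact force, so I'll go down to the bottom.

```bash
python3 -m pendant '[{"travel":[0,0,0.2],"rot":[0,0,0],"fingers":-1},{"travel":[0,0,0.4],"rot":[0,0,0],"fingers":-1},{"travel":[0,0,0.5],"rot":[0,0,0],"fingers":-1},{"travel":[0,0,0.57],"rot":[0,0,0],"fingers":-1},{"travel":[0,0,0.58],"rot":[0,0,0],"fingers":-1},{"travel":[0,0,0.58],"rot":[0,0,0],"fingers":-1}]'; python3 go.py .5257 .1250 .1735
```

```text
clock: 7.15
tcp_pos: [0.5269, 0.1259, 0.1752]
orientation: [0.0, 0.757, 0.654, 0.0]
wrist_force: [0.2, 0.2, -1.2]
finger_gap: 0.0204
grip_force: 59.2
at [0.5269 0.1259 0.1752] yaw 81.68 tilt 0.06 t 7.15 gap 0.0204 F [ 0.2  0.2 -1.2] j [ 0.09  0.28 -0.18  1.1  -0.    1.8 ]
travel [-0.0089 -0.0088  0.0138] rot
```

```bash
python3 -m pendant '[{"travel":[-0.008,0,0.02],"rot":[0,0,0],"fingers":-1},{"travel":[-0.008,0,0.035],"rot":[0,0,0],"fingers":-1},{"travel":[-0.008,0,0.035],"rot":[0,0,0],"fingers":-1},{"travel":[-0.008,0,0.035],"rot":[0,0,0],"fingers":-1}]'; python3 go.py .5257 .1250 .2585
```

```text
clock: 7.55
tcp_pos: [0.5268, 0.1249, 0.1708]
orientation: [0.0, 0.757, 0.654, 0.001]
wrist_force: [0.2, -1.0, 1.4]
finger_gap: 0.0206
grip_force: 59.5
at [0.5268 0.1249 0.1708] yaw 81.67 tilt 0.08 t 7.55 gap 0.0206 F [ 0.2 -1.   1.4] j [ 0.08  0.28 -0.19  1.09 -0.    1.8 ]
travel [-6.000e-04 -7.900e-03 -7.309e-01] rot
```

```bash
python3 -m pendant '[{"travel":[-0.004,0,-0.2],"rot":[0,0,0],"fingers":-1},{"travel":[-0.004,0,-0.4],"rot":[0,0,0],"fingers":-1},{"travel":[-0.004,0,-0.6],"rot":[0,0,0],"fingers":-1},{"travel":[-0.004,0,-0.73],"rot":[0,0,0],"fingers":-1},{"travel":[-0.004,0,-0.73],"rot":[0,0,0],"fingers":-1},{"travel":[-0.004,0,-0.73],"rot":[0,0,0],"fingers":-1}]'; python3 -m pendant '[{"travel":[0,0,0.2],"rot":[0,0,0],"fingers":-1},{"travel":[0,0,0.4],"rot":[0,0,0],"fingers":-1},{"travel":[0,0,0.6],"rot":[0,0,0],"fingers":-1},{"travel":[0,0,0.7],"rot":[0,0,0],"fingers":-1},{"travel":[0,0,0.735],"rot":[0,0,0],"fingers":-1},{"travel":[0,0,0.735],"rot":[0,0,0],"fingers":-1},{"travel":[0,0,0.735],"rot":[0,0,0],"fingers":-1}]'; python3 go.py .5257 .1250 .2585
```

```text
clock: 8.15
tcp_pos: [0.5261, 0.1244, 0.2574]
orientation: [0.0, 0.757, 0.654, -0.0]
wrist_force: [0.6, -0.5, -1.7]
finger_gap: 0.0207
grip_force: 59.3
clock: 8.85
tcp_pos: [0.5254, 0.1246, 0.17]
orientation: [-0.0, 0.757, 0.654, -0.0]
wrist_force: [-2.5, 0.7, 6.1]
finger_gap: 0.0204
grip_force: 60.2
at [0.5254 0.1246 0.17  ] yaw 81.68 tilt 0.06 t 8.85 gap 0.0204 F [-2.5  0.7  6.1] j [ 0.08  0.28 -0.19  1.09  0.    1.8 ]
travel [ 0.0037  0.0009 -0.7378] rot
```

```bash
python3 -m pendant '[{"travel":[0,0,-0.2],"rot":[0,0,0],"fingers":-1},{"travel":[0,0,-0.4],"rot":[0,0,0],"fingers":-1},{"travel":[0,0,-0.6],"rot":[0,0,0],"fingers":-1},{"travel":[0,0,-0.74],"rot":[0,0,0],"fingers":-1},{"travel":[0,0,-0.74],"rot":[0,0,0],"fingers":-1},{"travel":[0,0,-0.74],"rot":[0,0,0],"fingers":-1}]'; python3 -m pendant '[{"travel":[0,0,0.2],"rot":[0,0,0],"fingers":-1},{"travel":[0,0,0.4],"rot":[0,0,0],"fingers":-1},{"travel":[0,0,0.6],"rot":[0,0,0],"fingers":-1},{"travel":[0,0,0.7],"rot":[0,0,0],"fingers":-1},{"travel":[0,0,0.735],"rot":[0,0,0],"fingers":-1},{"travel":[0,0,0.735],"rot":[0,0,0],"fingers":-1},{"travel":[0,0,0.735],"rot":[0,0,0],"fingers":-1}]'; python3 -m pendant '[{"travel":[0,0,-0.2],"rot":[0,0,0],"fingers":-1},{"travel":[0,0,-0.4],"rot":[0,0,0],"fingers":-1},{"travel":[0,0,-0.6],"rot":[0,0,0],"fingers":-1},{"travel":[0,0,-0.74],"rot":[0,0,0],"fingers":-1},{"travel":[0,0,-0.74],"rot":[0,0,0],"fingers":-1},{"travel":[0,0,-0.74],"rot":[0,0,0],"fingers":-1}]'; python3 go.py .5257 .1250 .317
```

```text
clock: 9.45
tcp_pos: [0.5261, 0.1244, 0.2577]
orientation: [-0.0, 0.757, 0.654, -0.0]
wrist_force: [0.5, -0.3, -1.7]
finger_gap: 0.0204
grip_force: 59.5
clock: 10.15
tcp_pos: [0.5262, 0.1244, 0.1701]
orientation: [-0.0, 0.757, 0.654, -0.0]
wrist_force: [0.5, -0.3, -1.4]
finger_gap: 0.0207
grip_force: 59.4
clock: 10.75
tcp_pos: [0.5263, 0.1244, 0.2587]
orientation: [0.0, 0.757, 0.654, 0.0]
wrist_force: [0.5, 0.4, -2.1]
finger_gap: 0.0206
grip_force: 59.4
at [0.5263 0.1244 0.2587] yaw 81.67 tilt 0.03 t 10.75 gap 0.0206 F [ 0.5  0.4 -2.1] j [ 0.08  0.24 -0.03  1.3  -0.    1.8 ]
travel [ 0.0038 -0.0058 -0.4856] rot
```

```bash
python3 -m pendant '[{"travel":[0,0,-0.3],"rot":[0,0,0],"fingers":-1},{"travel":[0,0,-0.5],"rot":[0,0,0],"fingers":-1},{"travel":[0,0,-0.5],"rot":[0,0,0],"fingers":-1}]';  python3 - <<'E'
from fit import *
n="side"
p,d=env.read_camera(n); cv2.imwrite(f"pics/{n}3.png",cv2.resize(p[40:290,150:400],None,fx=2.4,fy=2.4)); W=cloud(n,d); X,Y,Z=np.moveaxis(W,-1,0)
s=env.get_state()["tcp_pos"]; print(n,s)
near=(d>0)&(np.hypot(X-s[0],Y-s[1])<.05)
for a,b,r in((.035,.09,.028),(.095,.11,.026),(.15,.19,.0215),(.19,.23,.0215),(.275,.29,.011)):
    q=W[near&(Z>a)&(Z<b)]; print(a,b,len(q),circ(q,r).round(4) if len(q)>5 else'')
q=W[near&(Z>.12)&(Z<.2)];print("tip z",np.percentile(q[:,2],[0,1,5]))
q=W[near&(Z>.25)&(Z<.28)];print("collar z",np.percentile(q[:,2],[5,50,95]))
q=W[(d>0)&(np.hypot(X-.443,Y+.1287)<.06)&(Z>.02)&(Z<.11)]; print("pot",circ(q,.03).round(4))
q=W[(d>0)&(np.hypot(X-.443,Y+.1287)<.06)&(Z>.115)&(Z<.13)]; print("potrim",circ(q,.028).round(4),len(q),rect(q))
E
python3 go.py .4437 -.1280 .314
```

```text
clock: 11.05
tcp_pos: [0.5272, 0.1246, 0.3209]
orientation: [0.001, 0.757, 0.654, 0.001]
wrist_force: [0.2, -0.0, -0.8]
finger_gap: 0.0206
grip_force: 59.5
side [0.52667783 0.12449986 0.31907079]
0.035 0.09 585 [0.5255 0.1232]
0.095 0.11 133 [0.5252 0.1234]
0.15 0.19 192 [0.5275 0.1218]
0.19 0.23 302 [0.5273 0.1222]
0.275 0.29 187 [0.527  0.1257]
tip z [0.15763861 0.16069853 0.16550797]
collar z [0.27073879 0.27437351 0.27603469]
pot [ 0.4436 -0.1284]
potrim [ 0.4433 -0.1272] 125 (array([ 444.3, -127.2]), array([59.8, 60.3]), 38.6)
at [0.5267 0.1245 0.3191] yaw 81.67 tilt 0.07 t 11.1 gap 0.0206 F [ 0.6  0.3 -1.1] j [ 0.08  0.24  0.11  1.44 -0.    1.8 ]
travel [-2.1821 -0.3796  0.0414] rot
```

```bash
python3 -m pendant '[{"travel":[-0.4,-0.07,0],"rot":[0,0,0],"fingers":-1},{"travel":[-0.8,-0.14,0],"rot":[0,0,0],"fingers":-1},{"travel":[-1,-0.175,0],"rot":[0,0,0],"fingers":-1}]';python3 -m pendant '[{"travel":[-0.4,-0.07,0],"rot":[0,0,0],"fingers":-1},{"travel":[-0.8,-0.14,0],"rot":[0,0,0],"fingers":-1},{"travel":[-1,-0.175,0],"rot":[0,0,0],"fingers":-1},{"travel":[-1,-0.175,0],"rot":[0,0,0],"fingers":-1},{"travel":[-1,-0.175,0],"rot":[0,0,0],"fingers":-1}]'; python3 go.py .4433 -.1262 .314
```

```text
clock: 11.4
tcp_pos: [0.486, 0.0068, 0.3165]
orientation: [-0.001, 0.757, 0.653, -0.002]
wrist_force: [0.5, 0.4, -0.8]
finger_gap: 0.0205
grip_force: 59.4
clock: 11.9
tcp_pos: [0.4491, -0.1069, 0.3173]
orientation: [-0.001, 0.757, 0.653, -0.0]
wrist_force: [-0.3, -0.6, -0.6]
finger_gap: 0.0208
grip_force: 59.4
at [ 0.4491 -0.1069  0.3173] yaw 81.58 tilt 0.17 t 11.9 gap 0.0208 F [-0.3 -0.6 -0.6] j [-0.41  0.08 -0.08  1.41  0.    1.31]
travel [-0.1661 -0.0246  0.0274] rot
```

```bash
python3 -m pendant '[{"travel":[-0.166,-0.025,0],"rot":[0,0,0],"fingers":-1},{"travel":[-0.166,-0.025,0],"rot":[0,0,0],"fingers":-1},{"travel":[-0.166,-0.025,0],"rot":[0,0,0],"fingers":-1},{"travel":[-0.166,-0.025,0],"rot":[0,0,0],"fingers":-1}]'
python3 - <<'E'
from fit import *
n="side"
p,d=env.read_camera(n); cv2.imwrite(f"pics/{n}4.png",cv2.resize(p[20:220,220:420],None,fx=2.5,fy=2.5)); W=cloud(n,d); X,Y,Z=np.moveaxis(W,-1,0)
s=env.get_state()["tcp_pos"]; print(n,s)
near=(d>0)&(np.hypot(X-s[0],Y-s[1])<.05)
for a,b,r in((.03,.11,.03),(.115,.13,.028),(.165,.19,.0215),(.19,.23,.0215),(.28,.295,.011)):
    q=W[near&(Z>a)&(Z<b)]; print(a,b,len(q),circ(q,r).round(4) if len(q)>5 else'')
E
python3 go.py .4433 -.1262 .1715
```

```text
clock: 12.3
tcp_pos: [0.4442, -0.1251, 0.3187]
orientation: [-0.0, 0.756, 0.654, 0.0]
wrist_force: [-0.4, 0.8, -1.0]
finger_gap: 0.0207
grip_force: 59.4
side [ 0.44424428 -0.12518759  0.31878365]
0.03 0.11 627 [ 0.4437 -0.1283]
0.115 0.13 121 [ 0.4432 -0.1266]
0.165 0.19 139 [ 0.444  -0.1277]
0.19 0.23 259 [ 0.4442 -0.1279]
0.28 0.295 53 [ 0.4446 -0.1267]
at [ 0.4442 -0.1252  0.3188] yaw 81.76 tilt 0.03 t 12.35 gap 0.0208 F [-0.1  0.8 -1.8] j [-0.45  0.08 -0.08  1.41  0.    1.27]
travel [-0.0099 -0.0061  1.2274] rot
```

View pics/side4.png

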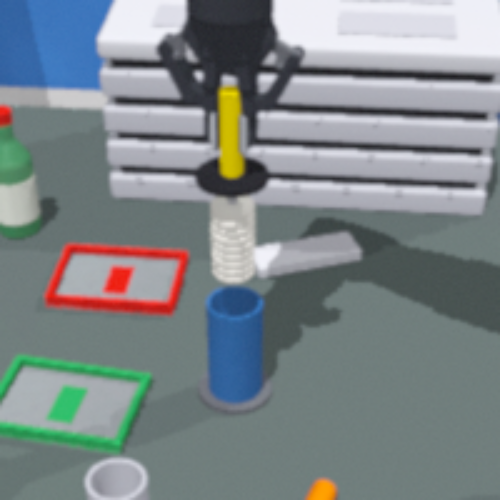

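The brush, with bristles at (233,240), hangs centred over the pot mouth at (235,300). I'll lower it.

```bash
python3 -m pendant '[{"travel":[-0.003,0,0.3],"rot":[0,0,0],"fingers":-1},{"travel":[-0.003,0,0.5],"rot":[0,0,0],"fingers":-1},{"travel":[-0.003,0,0.7],"rot":[0,0,0],"fingers":-1},{"travel":[-0.003,0,0.9],"rot":[0,0,0],"fingers":-1},{"travel":[-0.003,0,1],"rot":[0,0,0],"fingers":-1},{"travel":[-0.003,0,1],"rot":[0,0,0],"fingers":-1}]'; python3 go.py .4440 -.1255 .1715
```

```text
clock: 12.95
tcp_pos: [0.4431, -0.1256, 0.1976]
orientation: [-0.002, 0.756, 0.654, -0.001]
wrist_force: [0.1, 0.8, -0.6]
finger_gap: 0.0204
grip_force: 59.4
at [ 0.4431 -0.1256  0.1976] yaw 81.72 tilt 0.19 t 12.95 gap 0.0204 F [ 0.1  0.8 -0.6] j [-0.45  0.12 -0.33  1.12  0.    1.26]
travel [0.0016 0.0084 0.2171] rot
```

```bash
python3 -m pendant '[{"travel":[0,0,0.1],"rot":[0,0,0],"fingers":-1},{"travel":[0,0,0.16],"rot":[0,0,0],"fingers":-1},{"travel":[0,0,0.19],"rot":[0,0,0],"fingers":-1},{"travel":[0,0,0.2],"rot":[0,0,0],"fingers":-1},{"travel":[0,0,0.2],"rot":[0,0,0],"fingers":-1}]'; python3 go.py .4440 -.1255 .1715
```

```text
clock: 13.45
tcp_pos: [0.4441, -0.1267, 0.1752]
orientation: [0.0, 0.757, 0.654, 0.0]
wrist_force: [-1.2, 0.6, -1.9]
finger_gap: 0.0205
grip_force: 59.4
at [ 0.4441 -0.1267  0.1752] yaw 81.67 tilt 0.01 t 13.45 gap 0.0205 F [-1.2  0.6 -1.9] j [-0.45  0.13 -0.37  1.06 -0.    1.26]
travel [ 0.0095 -0.0019  0.0306] rot
```

```bash
python3 -m pendant '[{"travel":[0,0,0.02],"rot":[0,0,0],"fingers":-1},{"travel":[0,0,0.035],"rot":[0,0,0],"fingers":-1},{"travel":[0,0,0.04],"rot":[0,0,0],"fingers":-1},{"travel":[0,0,0.04],"rot":[0,0,0],"fingers":-1}]'; python3 go.py .4440 -.1255 .1715
```

```text
clock: 13.85
tcp_pos: [0.4444, -0.1269, 0.173]
orientation: [0.001, 0.757, 0.654, 0.0]
wrist_force: [-6.3, 2.9, 18.1]
finger_gap: 0.0209
grip_force: 61.4
at [ 0.4444 -0.1269  0.173 ] yaw 81.67 tilt 0.18 t 13.85 gap 0.0209 F [-6.3  2.9 18.1] j [-0.45  0.13 -0.38  1.06 -0.    1.26]
travel [ 0.0114 -0.0048  0.0128] rot
```

```bash
python3 -m pendant '[{"travel":[0,0,-0.02],"rot":[0,0,0],"fingers":-1},{"travel":[0,0,-0.02],"rot":[0,0,0],"fingers":-0.3},{"travel":[0,0,-0.02],"rot":[0,0,0],"fingers":0.4},{"travel":[0,0,-0.02],"rot":[0,0,0],"fingers":1},{"travel":[0,0,-0.02],"rot":[0,0,0],"fingers":1},{"travel":[0,0,-0.02],"rot":[0,0,0],"fingers":1},{"travel":[0,0,-0.3],"rot":[0,0,0],"fingers":1},{"travel":[0,0,-0.7],"rot":[0,0,0],"fingers":1},{"travel":[0,0,-1],"rot":[0,0,0],"fingers":1},{"travel":[0,0,-1],"rot":[0,0,0],"fingers":1}]'
python3 - <<'E'
from fit import *
n="side"
p,d=env.read_camera(n); cv2.imwrite(f"pics/{n}5.png",cv2.resize(p[20:270,220:420],None,fx=2.3,fy=2.3)); W=cloud(n,d); X,Y,Z=np.moveaxis(W,-1,0)
near=(d>0)&(np.hypot(X-.443,Y+.128)<.05)
q=W[near&(Z>.112)&(Z<.14)];print("collar z",np.percentile(q[:,2],[5,50,95]),rect(q))
for a,b in((.14,.165),(.165,.19),(.19,.206)):
    q=W[near&(Z>a)&(Z<b)];print(len(q),circ(q,.011))
q=W[near&(Z>.15)&(Z<.23)];print(q[:,2].max())
near=(d>0)&(np.hypot(X-.525,Y-.123)<.08)
for a,b,r in((.04,.09,.028),(.095,.11,.026)):
    print(circ(W[near&(Z>a)&(Z<b)&(np.hypot(X-.525,Y-.123)<.05)],r))
print(rect(W[near&(Z>.004)&(Z<.013)]))
E
python3 go.py .5252 .1235 .27
```

```text
clock: 14.85
tcp_pos: [0.4463, -0.1277, 0.2953]
orientation: [0.004, 0.757, 0.654, 0.002]
wrist_force: [-0.8, -0.0, -0.1]
finger_gap: 0.0854
grip_force: 0.0
collar z [0.11865784 0.12608894 0.13219058] (array([ 443.7, -125. ]), array([68.3, 70.1]), 6.5)
64 [ 0.4449844  -0.12843839]
68 [ 0.44425768 -0.12844621]
43 [ 0.4453318  -0.12844725]
0.21323547536761184
[0.5254228  0.12334834]
[0.52538195 0.12370474]
(array([525.7, 123.2]), array([119.6,  83.4]), 3.0)
at [ 0.4454 -0.1272  0.2927] yaw 81.68 tilt 0.32 t 14.9 gap 0.0857 F [ 0.7  0.7 -0.6] j [-0.45  0.08 -0.14  1.34 -0.    1.26]
travel [2.164  0.3545 0.1873] rot
```

View pics/side5.png

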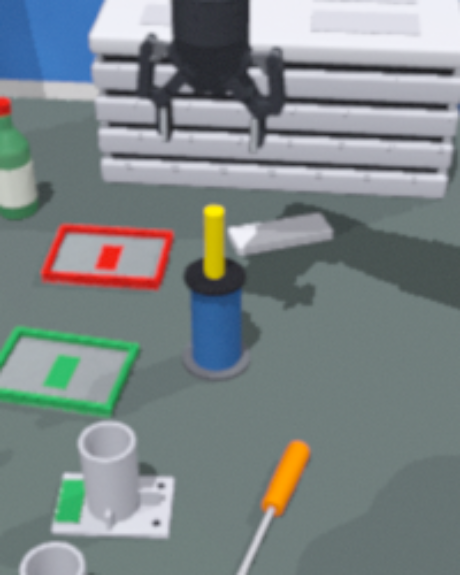

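The brush is upright with its collar on the pot rim at (215,275). Next comes the socket.

```bash
python3 -m pendant '[{"travel":[0.4,0.07,0],"rot":[0,0,0],"fingers":1},{"travel":[0.8,0.14,0],"rot":[0,0,0],"fingers":1},{"travel":[1,0.165,0],"rot":[0,0,0],"fingers":1}]';python3 -m pendant '[{"travel":[0.4,0.07,0],"rot":[0,0,0],"fingers":1},{"travel":[0.8,0.14,0],"rot":[0,0,0],"fingers":1},{"travel":[1,0.165,0],"rot":[0,0,0],"fingers":1},{"travel":[1,0.165,0.3],"rot":[0,0,0],"fingers":1},{"travel":[1,0.165,0.6],"rot":[0,0,0],"fingers":1},{"travel":[1,0.165,0.6],"rot":[0,0,0],"fingers":1}]'; python3 go.py .5253 .1235 .15
```

```text
clock: 15.2
tcp_pos: [0.4808, -0.0083, 0.2886]
orientation: [-0.001, 0.756, 0.654, -0.0]
wrist_force: [0.2, -0.3, -0.9]
finger_gap: 0.0855
grip_force: 0.0
clock: 15.8
tcp_pos: [0.5136, 0.1054, 0.2118]
orientation: [-0.004, 0.756, 0.654, -0.005]
wrist_force: [-0.7, -0.7, 0.3]
finger_gap: 0.0854
grip_force: 0.0
at [0.5136 0.1054 0.2118] yaw 81.72 tilt 0.7 t 15.8 gap 0.0854 F [-0.7 -0.7  0.3] j [ 0.05  0.24 -0.15  1.2  -0.    1.76]
travel [0.1647 0.0812 0.514 ] rot
```

```bash
python3 -m pendant '[{"travel":[0.16,0.08,0],"rot":[0,0,0],"fingers":1},{"travel":[0.16,0.08,0.2],"rot":[0,0,0],"fingers":1},{"travel":[0.16,0.08,0.5],"rot":[0,0,0],"fingers":1},{"travel":[0.16,0.08,0.5],"rot":[0,0,0],"fingers":1},{"travel":[0.16,0.08,0.5],"rot":[0,0,0],"fingers":1}]'; python3 go.py .5253 .1235 .076
```

```text
clock: 16.3
tcp_pos: [0.5299, 0.1225, 0.1589]
orientation: [-0.0, 0.757, 0.654, -0.001]
wrist_force: [-0.1, -0.2, 1.1]
finger_gap: 0.0856
grip_force: 0.0
at [0.5299 0.1225 0.1589] yaw 81.65 tilt 0.08 t 16.3 gap 0.0856 F [-0.1 -0.2  1.1] j [ 0.08  0.3  -0.2   1.07 -0.    1.8 ]
travel [ 0.0029 -0.0381  0.6905] rot
```

```bash
python3 -m pendant '[{"travel":[0,-0.038,0],"rot":[0,0,0],"fingers":1},{"travel":[0,-0.038,0.2],"rot":[0,0,0],"fingers":1},{"travel":[0,-0.038,0.45],"rot":[0,0,0],"fingers":1},{"travel":[0,-0.038,0.67],"rot":[0,0,0],"fingers":1},{"travel":[0,-0.038,0.67],"rot":[0,0,0],"fingers":1},{"travel":[0,-0.038,0.67],"rot":[0,0,0],"fingers":1}]'; python3 go.py .5253 .1235 .076
```

```text
clock: 16.9
tcp_pos: [0.5263, 0.1234, 0.0794]
orientation: [0.0, 0.757, 0.654, 0.0]
wrist_force: [1.0, 0.3, 1.0]
finger_gap: 0.0851
grip_force: 0.0
at [0.5263 0.1234 0.0794] yaw 81.67 tilt 0.07 t 16.9 gap 0.0851 F [1.  0.3 1. ] j [ 0.08  0.36 -0.33  0.88 -0.    1.8 ]
travel [-0.0006 -0.0081  0.0281] rot
```

Close gently (30 N), then lift slightly.

```bash
python3 -m pendant '[{"travel":[0,-0.005,0],"rot":[0,0,0],"fingers":0.6},{"travel":[0,-0.005,0],"rot":[0,0,0],"fingers":0.4},{"travel":[0,-0.005,0],"rot":[0,0,0],"fingers":0.2},{"travel":[0,-0.005,0],"rot":[0,0,0],"fingers":-0.2},{"travel":[0,-0.005,0],"rot":[0,0,0],"fingers":-1},{"travel":[0,-0.005,0],"rot":[0,0,0],"fingers":-1},{"travel":[0,-0.005,0],"rot":[0,0,0],"fingers":-1},{"travel":[0,-0.005,0],"rot":[0,0,0],"fingers":-1}]' 40; python3 go.py .5253 .1235 .14
```

```text
clock: 17.7
tcp_pos: [0.5263, 0.1237, 0.08]
orientation: [0.001, 0.756, 0.654, 0.001]
wrist_force: [-1.2, -0.8, 7.3]
finger_gap: 0.0559
grip_force: 41.5
at [0.5263 0.1237 0.08  ] yaw 81.69 tilt 0.19 t 17.7 gap 0.0559 F [-1.2 -0.8  7.3] j [ 0.08  0.36 -0.33  0.88 -0.    1.8 ]
travel [-0.0023 -0.0067 -0.5004] rot
```

```bash
python3 -m pendant '[{"travel":[0,0,-0.1],"rot":[0,0,0],"fingers":-1},{"travel":[0,0,-0.3],"rot":[0,0,0],"fingers":-1},{"travel":[0,0,-0.5],"rot":[0,0,0],"fingers":-1},{"travel":[0,0,-0.6],"rot":[0,0,0],"fingers":-1},{"travel":[0,0,-0.6],"rot":[0,0,0],"fingers":-1}]'; python3 go.py .6253 -.0803 .15 71.6
```

```text
clock: 18.2
tcp_pos: [0.5265, 0.1237, 0.1521]
orientation: [0.001, 0.757, 0.654, 0.002]
wrist_force: [0.5, 1.0, -2.9]
finger_gap: 0.0558
grip_force: 43.4
at [0.5265 0.1237 0.1521] yaw 81.68 tilt 0.24 t 18.2 gap 0.0558 F [ 0.5  1.  -2.9] j [ 0.08  0.29 -0.23  1.05 -0.    1.8 ]
travel [-1.5627  1.0606  0.0207] rot [ 0.0038 -0.0012  0.168 ]
```

```bash
python3 -m pendant '[{"travel":[-0.15,0.1,0],"rot":[0,0,0.05],"fingers":-1},{"travel":[-0.4,0.27,0],"rot":[0,0,0.1],"fingers":-1},{"travel":[-0.65,0.44,0],"rot":[0,0,0.168],"fingers":-1},{"travel":[-0.8,0.54,0],"rot":[0,0,0.168],"fingers":-1},{"travel":[-0.8,0.54,0],"rot":[0,0,0.168],"fingers":-1},{"travel":[-0.8,0.54,0],"rot":[0,0,0.168],"fingers":-1}]'; python3 go.py .6253 -.0803 .15 71.6
```

```text
clock: 18.8
tcp_pos: [0.5744, 0.0189, 0.1484]
orientation: [-0.001, 0.811, 0.584, -0.001]
wrist_force: [-0.3, -0.1, -3.3]
finger_gap: 0.0558
grip_force: 43.6
at [0.5744 0.0189 0.1484] yaw 71.53 tilt 0.16 t 18.8 gap 0.0558 F [-0.3 -0.1 -3.3] j [-0.11  0.36 -0.14  1.07  0.    1.79]
travel [-0.6495  0.6641 -0.0149] rot [-0.0027  0.0003 -0.0012]
```

```bash
python3 -m pendant '[{"travel":[-0.15,0.15,0],"rot":[0,0,0],"fingers":-1},{"travel":[-0.4,0.4,0],"rot":[0,0,0],"fingers":-1},{"travel":[-0.6,0.6,0],"rot":[0,0,0],"fingers":-1},{"travel":[-0.65,0.66,0],"rot":[0,0,0],"fingers":-1},{"travel":[-0.65,0.66,0],"rot":[0,0,0],"fingers":-1},{"travel":[-0.65,0.66,0],"rot":[0,0,0],"fingers":-1}]'; python3 go.py .6253 -.0803 .086 71.6
python3 - <<'E'
from fit import *
n="side"
p,d=env.read_camera(n); cv2.imwrite(f"pics/{n}6.png",cv2.resize(p[60:260,150:350],None,fx=2.8,fy=2.8)); W=cloud(n,d); X,Y,Z=np.moveaxis(W,-1,0)
near=(d>0)&(np.hypot(X-.625,Y+.08)<.09)
q=W[near&(Z>.065)&(Z<.088)];print("flange",rect(q),np.median(q[:,2]))
q=W[near&(Z>.11)&(Z<.165)];print("tube",circ(q,.028))
E
```

```text
clock: 19.4
tcp_pos: [0.6247, -0.0784, 0.1492]
orientation: [-0.001, 0.811, 0.585, -0.001]
wrist_force: [-0.9, -0.7, -2.3]
finger_gap: 0.0556
grip_force: 43.9
at [ 0.6247 -0.0784  0.1492] yaw 71.65 tilt 0.14 t 19.4 gap 0.0556 F [-0.9 -0.7 -2.3] j [-0.25  0.46  0.02  1.13  0.    1.64]
travel [-0.014   0.0109  0.5263] rot [-0.0023 -0.0004  0.0009]
flange (array([623.2, -79.5]), array([ 84.6, 119.6]), 82.8) 0.07613872285236087
tube [ 0.62260234 -0.07903932]
```

View pics/side6.png

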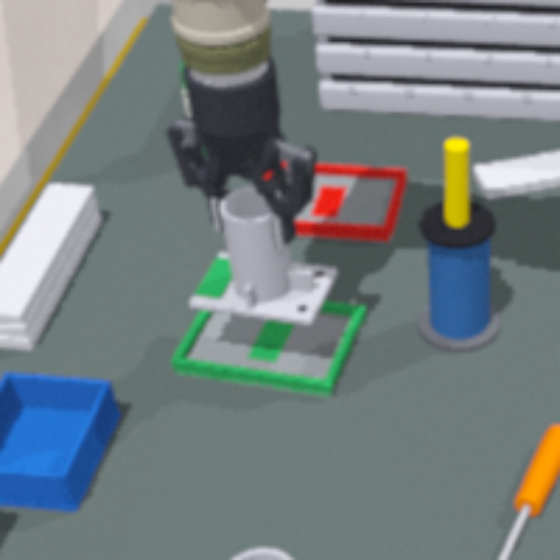

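The socket hangs level over the pass nest and is aligned with it: flange at (265,290), nest at (270,345). A 2.5 mm trim in x, then down.

```bash
python3 -m pendant '[{"travel":[0,0.02,0.05],"rot":[0,0,0],"fingers":-1},{"travel":[0,0.02,0.2],"rot":[0,0,0],"fingers":-1},{"travel":[0,0.02,0.35],"rot":[0,0,0],"fingers":-1},{"travel":[0,0.02,0.43],"rot":[0,0,0],"fingers":-1},{"travel":[0,0.02,0.47],"rot":[0,0,0],"fingers":-1},{"travel":[0,0.02,0.48],"rot":[0,0,0],"fingers":-1},{"travel":[0,0.02,0.48],"rot":[0,0,0],"fingers":-1}]'; python3 go.py .6253 -.0803 .086 71.6
```

```text
clock: 20.15
tcp_pos: [0.6284, -0.0805, 0.0927]
orientation: [0.0, 0.811, 0.585, 0.0]
wrist_force: [-0.5, -0.4, -3.0]
finger_gap: 0.0556
grip_force: 43.9
at [ 0.6284 -0.0805  0.0927] yaw 71.61 tilt 0.04 t 20.15 gap 0.0556 F [-0.5 -0.4 -3. ] j [-0.25  0.51 -0.06  1.01 -0.    1.64]
travel [-0.0065 -0.0255  0.0558] rot [0.0007 0.     0.0002]
```

```bash
python3 -m pendant '[{"travel":[0,-0.01,0.02],"rot":[0,0,0],"fingers":-1},{"travel":[0,-0.01,0.03],"rot":[0,0,0],"fingers":-1},{"travel":[0,-0.01,0.04],"rot":[0,0,0],"fingers":-1},{"travel":[0,-0.01,0.05],"rot":[0,0,0],"fingers":-1},{"travel":[0,-0.01,0.055],"rot":[0,0,0],"fingers":-1},{"travel":[0,-0.01,0.055],"rot":[0,0,0],"fingers":-1},{"travel":[0,-0.01,0.055],"rot":[0,0,0],"fingers":-1}]'; python3 go.py .6253 -.0803 .086 71.6
```

```text
clock: 20.85
tcp_pos: [0.627, -0.0803, 0.0861]
orientation: [0.0, 0.811, 0.585, 0.0]
wrist_force: [-1.1, 1.1, 2.2]
finger_gap: 0.0558
grip_force: 44.2
at [ 0.627  -0.0803  0.0861] yaw 71.59 tilt 0.03 t 20.85 gap 0.0558 F [-1.1  1.1  2.2] j [-0.25  0.51 -0.07  0.99 -0.    1.64]
travel [-0.0043 -0.0139  0.0011] rot [ 0.0005  0.0002 -0.0001]
```

```bash
python3 -m pendant '[{"travel":[0,0,0.01],"rot":[0,0,0],"fingers":-1},{"travel":[0,0,0.01],"rot":[0,0,0],"fingers":-1},{"travel":[0,0,0.01],"rot":[0,0,0],"fingers":0.4},{"travel":[0,0,0.01],"rot":[0,0,0],"fingers":0.7},{"travel":[0,0,0.01],"rot":[0,0,0],"fingers":1},{"travel":[0,0,0.01],"rot":[0,0,0],"fingers":1},{"travel":[0,0,0.01],"rot":[0,0,0],"fingers":1},{"travel":[0,0,-0.2],"rot":[0,0,0],"fingers":1},{"travel":[0,0,-0.5],"rot":[0,0,0],"fingers":1},{"travel":[0,0,-0.9],"rot":[0,0,0],"fingers":1}]'; python3 -m pendant '[{"travel":[0,0,-0.5],"rot":[0,0,0],"fingers":1},{"travel":[0,0,-0.5],"rot":[0,0,0],"fingers":1},{"travel":[0,0,-0.5],"rot":[0,0,0],"fingers":1},{"travel":[0,0,-0.5],"rot":[0,0,0],"fingers":1}]'
python3 - <<'E'
from fit import *
n="side"
p,d=env.read_camera(n); cv2.imwrite(f"pics/{n}7.png",p); W=cloud(n,d); X,Y,Z=np.moveaxis(W,-1,0)
near=(d>0)&(np.hypot(X-.625,Y+.08)<.07)
g=p.astype(int); grey=(g.max(-1)-g.min(-1)<25)&(g.max(-1)>140)
q=W[near&(Z>.009)&(Z<.018)&grey];print("flange",rect(q),np.percentile(q[:,2],[5,50,95]))
for a,b,r in((.05,.09,.028),(.1,.115,.026)):
    q=W[near&(Z>a)&(Z<b)];print("tube",circ(q,r),np.percentile(q[:,2],[50,95]))
for nm,x,y in(("red",.5445,.281),):
    near=(d>0)&(np.hypot(X-x,Y-y)<.06); print(nm,circ(W[near&(Z>.04)&(Z<.09)],.028),circ(W[near&(Z>.095)&(Z<.11)],.026))
E
```

```text
clock: 21.85
tcp_pos: [0.6255, -0.0799, 0.1924]
orientation: [-0.002, 0.811, 0.585, -0.002]
wrist_force: [0.9, -0.9, 0.0]
finger_gap: 0.0854
grip_force: 0.0
clock: 22.25
tcp_pos: [0.6266, -0.0801, 0.2523]
orientation: [-0.001, 0.811, 0.585, -0.0]
wrist_force: [-0.3, 0.3, -0.8]
finger_gap: 0.0856
grip_force: 0.0
flange (array([625.7, -80.2]), array([ 83.3, 117.7]), 82.2) [0.00995232 0.01248439 0.0157418 ]
tube [ 0.62673557 -0.08116322] [0.07477753 0.08864311]
tube [ 0.62668446 -0.08040986] [0.10343083 0.10600658]
red [0.5443261 0.2812775] [0.54451295 0.28090362]
```

View pics/side7.png

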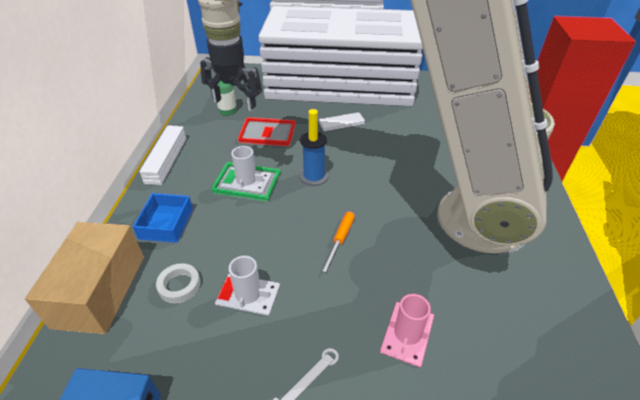

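The socket sits flat in the green nest at (246,178), the brush is in its pot at (313,150), and the red-tagged socket at (246,290) hasn't moved. The gripper is clear.

```bash
python3 -c "
from workcell import env
print(env.hand_in())"
```

```text
the job is handed in; nothing more can be done
None
```

I brushed the green-tagged socket's bore with three full strokes, put the brush back in its pot with the collar on the rim, and set the socket flat in the pass nest. The red-tagged socket was not moved, and the job was handed in at about 22 s.

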